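# Change of colour at the spray bench

### The arm

A 7-joint arm with a two-finger parallel gripper is mounted at the origin on the work surface. World frame = base frame: x ahead of the robot, y to its left, z up, the work surface at z = 0. Lengths are in m, angles in rad, forces in N, time in s.
With the tool pointing down it reaches from about 0.425 to 0.875 m from the base axis. Payload 4.7 kg.
Tool frame: the origin (TCP) lies where the fingers leave the gripper's body, on its centre line; the fingertips stand 70 mm ahead of it and the grasp point (between the pads) lies 51 mm ahead of it; z points along the fingers, y is the line along which they close (so a half turn about z gives the same grasp; the last joint's range is limited). The gripper opens to 87 mm and grips with 3 to 60 N. Pads are 19 mm wide; open, the fingers measure 117 mm over their backs; the gripper's body (75 mm by 190 mm) begins 51 mm behind the grasp point.
Start: joints at [-1.27, 0.321, -0.07, 1.45, 0.023, 1.371, -0.057], TCP at [0.184, 0.623, 0.292] pointing down, gripper open.
Joint ranges: [-2.86, 2.86], [-0.3, 2.09], [-1.38, 1.24], [0.06, 2.45], [-1.56, 4.7], [0.09, 2.05], [-2.69, 2.69]. Speed limits (rad/s): [2.57, 2.57, 3.14, 3.14, 3.14, 3.14, 3.14].

### API

Orientations are given as a rotation vector (axis times angle).
In Python, from bench import get_state, get_image, get_calibration, close_job gives the robot as it stands.
- The arm moves only by the tool send_rows, never from a script. Its argument "rows" is a list of rows, each an object of numbers: "hand": the finger opening in mm, from 0 to 87; "x", "y", "z": the shift along the world's x, y, z in mm; "roll": the turn about the world's z in degrees. A call has 1 to 10 rows; each row shifts and turns the commanded pose from where the row before left it; what a row does not reach is not made up. A row lasts 1/10 s, in which the tool goes at most 50 mm and 8.59 degrees, less where a joint would pass 70% of its speed; a pose out of reach is approached as far as the arm can. A call is refused whole if a number of a shift passes 50 or a number of a turn 8.59, either way. A call with a gripper value outside its range is refused whole. The fingers move at their own pace and stop on an object; "force" is the grip in N (left out, the last holds). Time passes only in rows, so rows that do not move let the fingers close. It gives the time, the measured TCP pose, the force, the opening and the grip force at its end, in the units of the state.
- get_state(): the state, without advancing time (a new reading comes with each control period).
- get_image(name): name is "side" or "top"; returns the picture (384x512x3 uint8, blue, green, red); there is no depth.
- get_calibration(name): a dict with "mtx" (3x3 intrinsics, pixels), "world_from_camera" (4x4, takes a point from camera to world coordinates). Camera axes: x right, y down, z forward; pixel columns grow to the right and rows downward; lengths in m; the calibration is good to about 2 mm. A picture is of the moment at which its call begins. get_calibration takes no time and is no camera call.
- close_job(): hands the job in; it is judged then, once.
The state is a dict: "time": time; "joint_positions": joint angles; "qd": joint speeds; "joint_torque": joint torques, N m; "position": TCP position; "tool_rot": TCP orientation; "ft_force": force on the tool from outside, world axes, zero at the start; "torque": the same for the moment, N m; "grip_width": opening from 0.0 (shut) to 1.0 (fully open); "grip_force": force on a finger pad.
Only numpy, scipy, OpenCV 4.12 (cv2) and the standard library are available. Lean on these libraries where they do the work, as an engineer would, in place of code of your own. Each camera call takes 0.05 s, during which the arm holds its last target. There are 200 camera calls.

### The job

The red paint can stands at the back of the wooden rack, penned in by two tall bottles: first stand both bottles in the metal drip tray, leaving the red can where it is meanwhile. Then bring the red can out to the middle of the round black turntable and put the yellow can away on the white spot in the rack where the red one stood. After that put each bottle back on the middle of the rack spot of its own colour, and keep all four upright throughout.

Things in the scene. Friction and masses are not known exactly. Their poses are not given: they have to be found in the camera images.
- blue_bottle_c (a point): centre (half-way up, 67.5 mm above its foot) of the loose milky-white round bottle with blue screw cap and blue band: 135 mm tall, about 200 g, body 52 mm in diameter up to 88 mm, then a shoulder narrowing to the cap; the blue cap, 32 mm in diameter, spans 101 to 135 mm above the foot, so its middle is 50 mm above this point; easily held by the cap from above. z is up along the bottle. At the start it stands on the blue spot of the rack, close in front of the red can
- green_bottle_c (a point): centre (half-way up, 67.5 mm above its foot) of the loose milky-white round bottle with green screw cap and green band: 135 mm tall, about 200 g, body 52 mm in diameter up to 88 mm, then a shoulder narrowing to the cap; the green cap, 32 mm in diameter, spans 101 to 135 mm above the foot, so its middle is 50 mm above this point; easily held by the cap from above. z is up along the bottle. At the start it stands on the green spot of the rack, close in front of the red can
- red_can_c (a point): centre (half-way up, 30 mm above its foot) of the loose round steel can with red lid and red label: 58 mm in diameter, 60 mm tall, about 280 g, flat lid without knob, so it is held by its sides; z up along the can. At the start it stands on the white spot at the back of the rack, about 10 mm clear of each bottle
- yellow_can_c (a point): centre (half-way up, 30 mm above its foot) of the loose round steel can with yellow lid and yellow label, otherwise the same as the red one (58 mm in diameter, 60 mm tall, about 280 g); at the start it stands on the bare table beside the rack
- spot_blue: the blue spot painted on the rack's floor: disc 60 mm in diameter with a 30 mm wide tab of the same colour that sticks out 25 mm beyond the disc towards the rack's open front; origin at the disc's centre, at the height of the rack's floor; z up. It is paint only: what stands on it stands at the height of the rack's floor. Blue and green spots lie 80 mm apart, side by side; which is left changes
- spot_green: the green spot painted on the rack's floor: disc 60 mm in diameter with a 30 mm wide tab of the same colour that sticks out 25 mm beyond the disc towards the rack's open front; origin at the disc's centre, at the height of the rack's floor; z up. It is paint only: what stands on it stands at the height of the rack's floor. Blue and green spots lie 80 mm apart, side by side; which is left changes
- spot_white: the white spot at the back of the rack, a disc 65 mm in diameter painted on the rack's floor, with a white bar, 24 mm wide and 110 mm long, across its middle along the rack's y, of which both ends show beside the red can that stands on it at the start; origin at its centre, at the height of the rack's floor; z up. It lies 52 mm behind the line between the blue and green spots, midway
- rack: fixed plywood rack board, 160 mm (its x) by 200 mm (its y), its floor 8 mm above the table, with a wooden rim along the back and both sides, 10 to 12 mm wide, rising to 22 mm above the table, and open at the front; origin on the table under its centre, x points to its back edge, z up
- drip_tray: fixed shallow aluminium tray, open on top, 110 mm (its x) by 160 mm (its y) outside, walls 4 mm thick and 20 mm high, inner floor 4 mm above the table; origin on the table under its centre. Both bottles fit, side by side along its y, 40 mm either side of the centre
- turntable: fixed round black turntable with a small white dot in the middle: 90 mm in diameter, flat top 20 mm above the table; it does not turn; origin on the table under its centre
There are look-alikes about, which are no part of the job. What is shaped like the part that bears green_bottle_c but orange or pink is not meant.

How it is judged:
By the outcome, as a careful person would: the job done as asked, in the order asked, and still so for the second after the job is handed in, with the robot touching nothing.
It also fails if it takes over 136 s, if anything falls off the work surface, if the arm or the gripper's body presses on something with over 40 N, if the wrist force passes 120 N, or if a joint passes its speed limit or range.

## Working session

There is one attempt and no reset: what is moved stays moved. The work goes in short steps, Python scripts to look and compute and a tool call to move; the robot and the scene stay as the last step left them, time stands still between calls to the robot, and variables do not carry over. Pictures are saved under pics/ and viewed, at most 14 in all, crops included, and the job is handed in when it is done.

Besides the shell and the picture viewer there is one more tool, called after "Call:" as name([rows], argument=value, ...), one row to a line, values as JSON. send_rows: Moves the arm, as the interface text tells. Its arguments: {"type":"object","properties":{"rows":{"type":"array","items":{"type":"object","properties":{"hand":{"type":"number"},"x":{"type":"number"},"y":{"type":"number"},"z":{"type":"number"},"roll":{"type":"number"}}}},"force":{"type":"number"}},"required":["rows"]}

```bash
mkdir -p pics
cat > h.py <<'E'
import numpy as np,cv2
from bench import *
def proj(n,P):
    c=get_calibration(n);T=np.linalg.inv(np.array(c["world_from_camera"]));p=T[:3,:3]@np.array(P,float)+T[:3,3]
    q=np.array(c["mtx"])@p;return q[:2]/q[2]
def ray(n,u,v,z):
    c=get_calibration(n);T=np.array(c["world_from_camera"]);d=T[:3,:3]@np.linalg.inv(np.array(c["mtx"]))@np.array([u,v,1.]);o=T[:3,3]
    return o+d*(z-o[2])/d[2]
E
python3 - <<'E'
from h import *
for n in("top","side"):
    im=get_image(n);cv2.imwrite(f"pics/{n}0.png",im);cv2.imwrite(f"pics/{n}0b.png",cv2.resize(im,(800,600),interpolation=cv2.INTER_CUBIC))
    c=get_calibration(n);print(np.round(c["mtx"],1).tolist(),np.round(c["world_from_camera"],3).tolist())
s=get_state();print(s)
E
```

```text
[[368.4, 0.0, 248.4], [0.0, 368.4, 195.6], [0.0, 0.0, 1.0]] [[0.013, -0.991, 0.135, 0.455], [-1.0, -0.014, -0.006, 0.007], [0.007, -0.134, -0.991, 1.078], [0.0, 0.0, 0.0, 1.0]]
[[430.3, 0.0, 255.7], [0.0, 430.3, 192.9], [0.0, 0.0, 1.0]] [[0.914, -0.316, 0.253, 0.35], [-0.404, -0.687, 0.604, -0.565], [-0.017, -0.655, -0.756, 0.775], [0.0, 0.0, 0.0, 1.0]]
{'time': 0.1, 'joint_positions': array([-1.26991942,  0.32176473, -0.07009535,  1.45154453,  0.02261087,
        1.37080298, -0.05685201]), 'qd': array([-0.00063209, -0.00121913, -0.00243177, -0.00232438, -0.00031661,
       -0.00044283,  0.00088445]), 'joint_torque': array([ 2.33518758e-04, -4.92571092e+01, -4.05312767e-01, -3.13397813e+01,
       -6.40337658e-02,  3.96081386e-02,  7.08537050e-05]), 'position': array([0.1837921 , 0.62308531, 0.29126483]), 'tool_rot': array([-4.48768067e-01, -3.10922401e+00,  2.71130780e-03]), 'ft_force': array([ 0.29240414,  0.2761837 , -0.0191881 ]), 'torque': array([-0.01301292, -0.01615183,  0.00890054]), 'grip_force': 0.0, 'grip_width': 0.9967087445255552}
```

View pics/top0b.png

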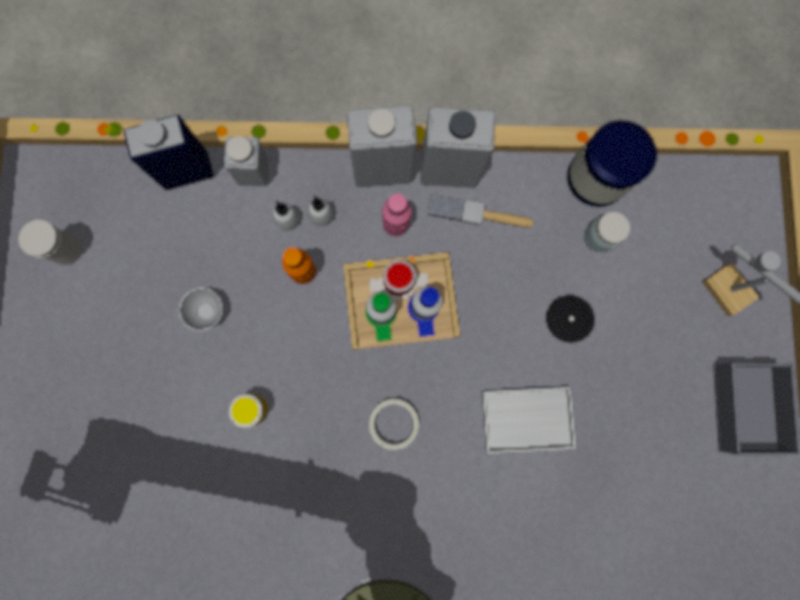

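View pics/side0b.png

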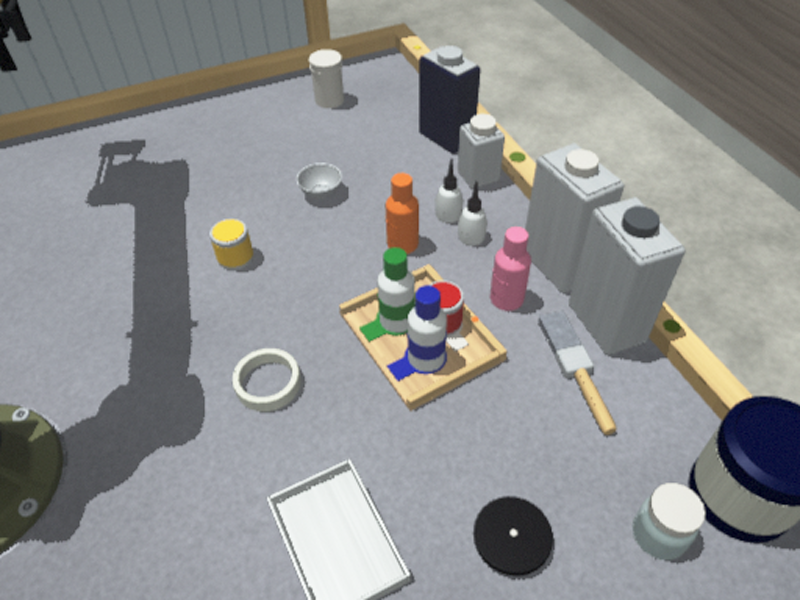

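Run:
```python
from h import *
def crop(im,x,y,w,h,k):
    c=cv2.resize(im[y:y+h,x:x+w],None,fx=k,fy=k,interpolation=cv2.INTER_CUBIC)
    for u in range(-(-x//10)*10,x+w,10):
        cv2.line(c,(int((u-x+.5)*k),0),(int((u-x+.5)*k),6),(0,255,255),1);cv2.putText(c,str(u),(int((u-x+.5)*k)-10,16),0,.35,(0,255,255),1)
    for v in range(-(-y//10)*10,y+h,10):
        cv2.line(c,(0,int((v-y+.5)*k)),(6,int((v-y+.5)*k)),(0,255,255),1);cv2.putText(c,str(v),(8,int((v-y+.5)*k)+4),0,.35,(0,255,255),1)
    return c
t=cv2.imread("pics/top0.png");s=cv2.imread("pics/side0.png")
a=crop(t,216,158,82,68,7);cv2.imwrite("pics/rack.png",a)
C=np.zeros((600,800,3),np.uint8)
def put(c,x,y):C[y:y+c.shape[0],x:x+c.shape[1]]=c
put(crop(t,303,242,70,52,6),0,0);put(crop(t,345,184,42,40,6),425,0);put(crop(t,142,246,32,34,6),0,330);put(crop(s,215,150,115,112,2.6),440,300) 
cv2.imwrite("pics/comp.png",C)
```

```text
(no output)
```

View pics/rack.png

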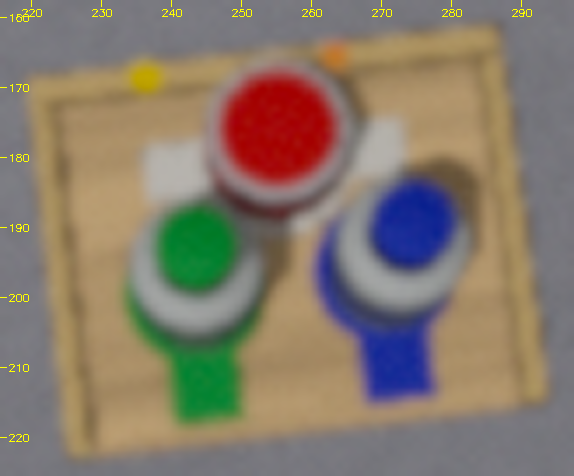

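View pics/comp.png

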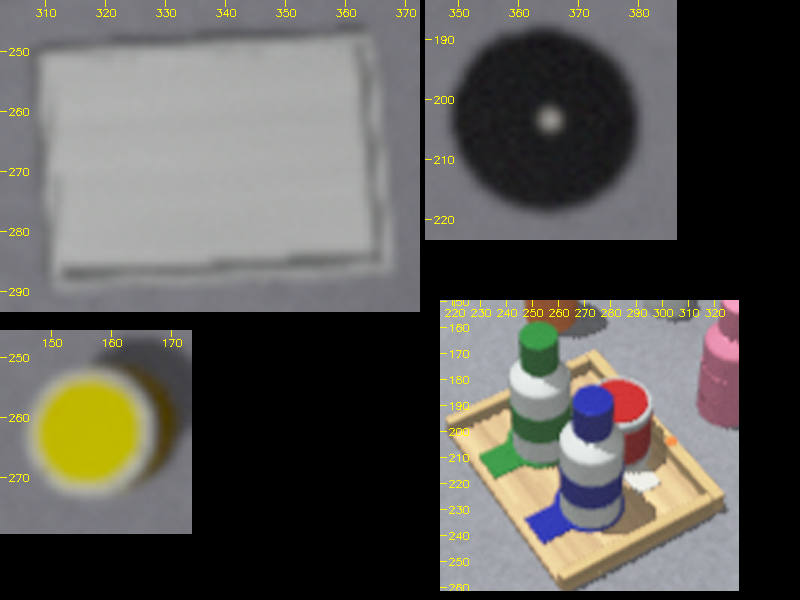

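Run:
```python
from h import *
r=lambda u,v,z:ray("top",u,v,z)[:2]*1000
R=lambda x,y,z:r(216+x/7-.5,158+y/7-.5,z)
cs=np.array([R(30,82,.022),R(498,25,.022),R(547,402,.022),R(72,458,.022)])
print("rack",cs.round(1).tolist(),cs.mean(0).round(1),"sides",[round(float(np.linalg.norm(cs[i]-cs[i-1])),1) for i in range(4)])
bx=(cs[0]+cs[1]-cs[2]-cs[3]);yaw=np.arctan2(bx[1],bx[0]);by=cs[0]+cs[3]-cs[1]-cs[2]
print("yaw",np.degrees(yaw),np.degrees(np.arctan2(by[1],by[0]))-90)
wl,wr=R(145,172,.008),R(405,148,.008);print("white",(wl+wr)/2,np.linalg.norm(wl-wr),np.degrees(np.arctan2(*(wl-wr)[::-1]))-90)
X=np.array([np.cos(yaw),np.sin(yaw)]);W=(wl+wr)/2
gt,bt=R(209,420,.008),R(401.5,398,.008);g=gt+55*X;b=bt+55*X
print("spots g,b",g,b,np.linalg.norm(g-b),"white from them",(g+b)/2+52*X,np.degrees(np.arctan2(*(g-b)[::-1]))-90)
print("caps g,b",R(197,247,.143),R(414,224,.143),"red",R(279,128,.068))
print("yellow",r(156,262.5,.06),"tt",r(365.3,203.5,.02))
t=np.array([r(308.8,249.8,.02),r(364.5,247,.02),r(367.8,286.2,.02),r(311.7,289.8,.02)])
print("tray",t.round(1).tolist(),t.mean(0),[round(float(np.linalg.norm(t[i]-t[i-1])),1) for i in range(4)])
by=t[0]+t[3]-t[1]-t[2];print(np.degrees(np.arctan2(by[1],by[0]))-90)
sr=lambda x,y,z:ray("side",215+(x-440)/2.6-.5,150+(y-300)/2.6-.5,z)[:2]*1000
print("side caps g,b",sr(538,333,.143),sr(593,398,.143),"red",sr(625,400,.068))
print("side yellow",ray("side",231*.64,229*.64,.06)*1000,"tt",ray("side",513*.64,533*.64,.02)*1000)
s=get_state();from scipy.spatial.transform import Rotation as Ro
print(Ro.from_rotvec(s["tool_rot"]).as_matrix().round(3))
```

```text
rack [[675.0, 86.0], [702.2, -109.3], [544.2, -129.3], [518.6, 65.2]] [610.  -21.8] sides [157.8, 197.2, 159.2, 196.2]
yaw 7.405330114390677 7.716266743810138
white [645.92451245 -16.85673183] 110.02244914581338 6.176342241334936
spots g,b [590.48367549  16.51698173] [600.74014589 -63.42712172] 80.59934777306368 white from them [647.17818787 -16.75290183] 7.310854847572088
caps g,b [589.09567632  14.46481163] [598.74774049 -65.00708037] red [648.16953823 -16.8987835 ]
yellow [406.33987951 250.27745624] tt [ 580.37569346 -337.38188691]
tray [[445.5, -172.4], [455.5, -331.4], [346.4, -337.5], [334.6, -179.5]] [ 395.52247763 -255.18905635] [111.1, 159.4, 109.2, 158.4]
3.9291271473550182
side caps g,b [588.6141524  19.8585382] [598.6624934  -61.08036264] red [651.75292688 -14.55213986]
side yellow [410.34315023 253.01972249  60.        ] tt [ 578.59630534 -335.67232      20.        ]
[[-0.959  0.283 -0.   ]
 [ 0.283  0.959 -0.002]
 [-0.    -0.002 -1.   ]]
```

The top view shows green bottle with its cap at (244,193), blue bottle with its cap at (275,190), red can (255,176), yellow can (156,262), the tray centred near (338,268) and the turntable dot (365,203). The look-alikes are orange (190,168) and pink (254,135). Neither has a green or blue cap nor stands in the rack, so they're out. Top and side measurements agree to within about 5 mm. First I go over blue.

Call:
send_rows([
  {"x":24.5,"y":-40,"roll":8.2,"hand":60},
  {"x":24.5,"y":-40,"roll":8.2},
  {"x":24.5,"y":-40},
  {"x":24.5,"y":-40},
  {"x":24.5,"y":-40},
  {"x":24.5,"y":-40},
  {"x":24.5,"y":-40},
  {"x":24.5,"y":-40},
  {"x":24.5,"y":-40},
  {"x":24.5,"y":-40},
], force=25)

```text
schema error: expected keys hand, x, y, z, roll
```

Call:
send_rows([
  {"x":24.3,"y":-40.9},
  {"x":24.3,"y":-40.9},
  {"x":24.3,"y":-40.9},
  {"x":24.3,"y":-40.9},
  {"x":24.3,"y":-40.9},
  {"x":24.3,"y":-40.9},
  {"x":24.3,"y":-40.9},
  {},
  {},
  {},
])

```text
schema error: expected keys hand, x, y, z, roll
```

All keys are required in every row.

Call:
send_rows([
  {"x":24.5,"y":-40,"z":0,"roll":8.2,"hand":60},
  {"x":24.5,"y":-40,"z":0,"roll":8.2,"hand":60},
  {"x":24.5,"y":-40,"z":0,"roll":0,"hand":60},
  {"x":24.5,"y":-40,"z":0,"roll":0,"hand":60},
  {"x":24.5,"y":-40,"z":0,"roll":0,"hand":60},
  {"x":24.5,"y":-40,"z":0,"roll":0,"hand":60},
  {"x":24.5,"y":-40,"z":0,"roll":0,"hand":60},
  {"x":24.5,"y":-40,"z":0,"roll":0,"hand":60},
  {"x":24.5,"y":-40,"z":0,"roll":0,"hand":60},
  {"x":24.5,"y":-40,"z":0,"roll":0,"hand":60},
], force=25)

```text
time: 1.1
position: [0.4294, 0.2215, 0.2921]
tool_rot: [-0.001, -3.141, -0.0]
ft_force: [0.9, -0.5, 0.1]
grip_width: 0.693
grip_force: 0.0
```

Call:
send_rows([
  {"x":24.3,"y":-40.9,"z":0,"roll":0,"hand":60},
  {"x":24.3,"y":-40.9,"z":0,"roll":0,"hand":60},
  {"x":24.3,"y":-40.9,"z":0,"roll":0,"hand":60},
  {"x":24.3,"y":-40.9,"z":0,"roll":0,"hand":60},
  {"x":24.3,"y":-40.9,"z":0,"roll":0,"hand":60},
  {"x":24.3,"y":-40.9,"z":0,"roll":0,"hand":60},
  {"x":24.3,"y":-40.9,"z":0,"roll":0,"hand":60},
  {"x":0,"y":0,"z":0,"roll":0,"hand":60},
  {"x":0,"y":0,"z":0,"roll":0,"hand":60},
  {"x":0,"y":0,"z":0,"roll":0,"hand":60},
])

```text
time: 2.1
position: [0.5986, -0.0614, 0.2918]
tool_rot: [0.002, -3.14, -0.002]
ft_force: [-0.2, 0.7, 0.3]
grip_width: 0.69
grip_force: 0.0
```

Run:
```python
from h import *
from scipy.spatial.transform import Rotation as Ro
s=get_state();print(s["time"],s["position"],s["joint_positions"].round(2));M=Ro.from_rotvec(s["tool_rot"]).as_matrix();print(np.degrees(np.arctan2(M[1,1],M[0,1])))
cv2.imwrite("pics/s1.png",cv2.resize(get_image("side")[80:300,130:420],None,fx=2.6,fy=2.6))
```

```text
2.1 [ 0.59861802 -0.06139544  0.29175668] [-0.41  0.24  0.56  1.6  -0.13  1.35  1.73]
90.06025117733887
```

View pics/s1.png

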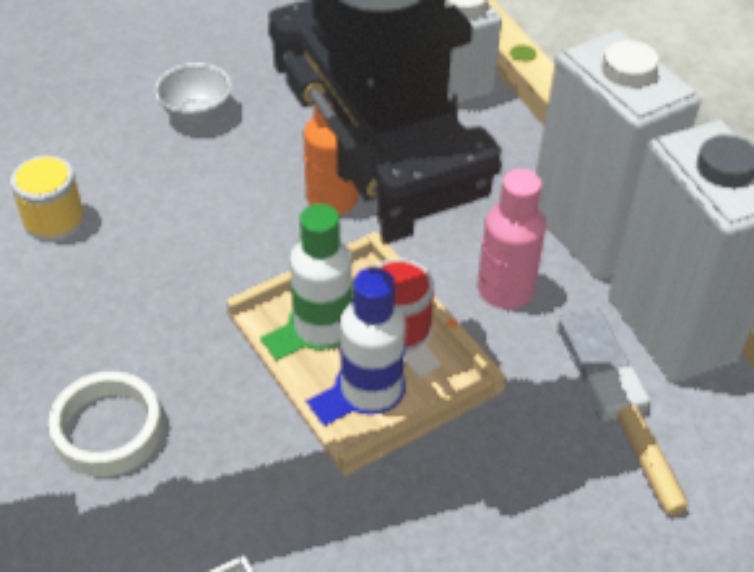

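The gripper is over the rack beside the blue bottle (cap at about (373,290) in the crop). Next: descend and grip.

Call:
send_rows([
  {"x":0,"y":-1.5,"z":-40,"roll":0,"hand":60},
  {"x":0,"y":0,"z":-40,"roll":0,"hand":60},
  {"x":0,"y":0,"z":-33,"roll":0,"hand":60},
  {"x":0,"y":0,"z":0,"roll":0,"hand":60},
  {"x":0,"y":0,"z":0,"roll":0,"hand":60},
  {"x":0,"y":0,"z":0,"roll":0,"hand":20},
  {"x":0,"y":0,"z":0,"roll":0,"hand":20},
  {"x":0,"y":0,"z":0,"roll":0,"hand":20},
  {"x":0,"y":0,"z":0,"roll":0,"hand":20},
  {"x":0,"y":0,"z":0,"roll":0,"hand":20},
])

```text
time: 3.15
position: [0.5993, -0.0641, 0.1799]
tool_rot: [0.001, 3.14, 0.001]
ft_force: [0.3, 0.5, 1.9]
grip_width: 0.36
grip_force: 25.0
```

Call:
send_rows([
  {"x":0,"y":0,"z":0,"roll":0,"hand":20},
  {"x":0,"y":0,"z":0,"roll":0,"hand":20},
  {"x":0,"y":0,"z":5,"roll":0,"hand":20},
  {"x":0,"y":0,"z":5,"roll":0,"hand":20},
])

```text
time: 3.55
position: [0.5983, -0.0646, 0.1887]
tool_rot: [-0.001, -3.14, 0.001]
ft_force: [-0.2, -0.1, -1.9]
grip_width: 0.364
grip_force: 25.0
```

Call:
send_rows([
  {"x":0,"y":0,"z":20,"roll":0,"hand":20},
  {"x":0,"y":0,"z":20,"roll":0,"hand":20},
  {"x":-20,"y":-23,"z":0,"roll":0,"hand":20},
  {"x":-30,"y":-34,"z":0,"roll":0,"hand":20},
  {"x":-34,"y":-36,"z":0,"roll":0,"hand":20},
  {"x":-34,"y":-36,"z":0,"roll":0,"hand":20},
  {"x":-34,"y":-36,"z":0,"roll":0,"hand":20},
  {"x":-29,"y":-35,"z":0,"roll":0,"hand":20},
  {"x":-20,"y":-30,"z":0,"roll":0,"hand":20},
  {"x":0,"y":0,"z":0,"roll":0,"hand":20},
])

```text
time: 4.55
position: [0.3935, -0.2996, 0.2296]
tool_rot: [-0.016, -3.141, 0.002]
ft_force: [0.2, 0.2, -2.6]
grip_width: 0.364
grip_force: 25.0
```

Call:
send_rows([
  {"x":0,"y":0,"z":0,"roll":0,"hand":20},
  {"x":0,"y":0,"z":-20,"roll":0,"hand":20},
  {"x":0,"y":0,"z":-20,"roll":0,"hand":20},
  {"x":0,"y":0,"z":-7,"roll":0,"hand":20},
  {"x":0,"y":0,"z":-4,"roll":0,"hand":20},
  {"x":0,"y":0,"z":-2,"roll":0,"hand":20},
  {"x":0,"y":0,"z":0,"roll":0,"hand":20},
])

```text
time: 5.25
position: [0.3985, -0.2943, 0.1767]
tool_rot: [-0.0, 3.141, -0.0]
ft_force: [0.3, -0.1, -2.4]
grip_width: 0.359
grip_force: 25.0
```

Call:
send_rows([
  {"x":0,"y":0,"z":-1,"roll":0,"hand":20},
  {"x":0,"y":0,"z":0,"roll":0,"hand":20},
])

```text
time: 5.45
position: [0.3984, -0.2946, 0.1759]
tool_rot: [0.001, 3.14, -0.0]
ft_force: [-0.4, -0.4, -1.2]
grip_width: 0.359
grip_force: 25.0
```

Call:
send_rows([
  {"x":0,"y":0,"z":-1,"roll":0,"hand":20},
  {"x":0,"y":0,"z":0,"roll":0,"hand":20},
])

```text
time: 5.65
position: [0.399, -0.2947, 0.1759]
tool_rot: [0.001, 3.139, -0.0]
ft_force: [-1.3, 1.0, 7.1]
grip_width: 0.364
grip_force: 25.0
```

Call:
send_rows([
  {"x":0,"y":0,"z":1,"roll":0,"hand":60},
  {"x":0,"y":0,"z":0,"roll":0,"hand":60},
  {"x":0,"y":0,"z":0,"roll":0,"hand":60},
  {"x":0,"y":0,"z":0,"roll":0,"hand":60},
  {"x":0,"y":0,"z":25,"roll":0,"hand":60},
  {"x":0,"y":0,"z":37,"roll":0,"hand":60},
  {"x":0,"y":0,"z":37,"roll":0,"hand":60},
  {"x":21,"y":39,"z":0,"roll":0,"hand":60},
  {"x":25,"y":39,"z":0,"roll":0,"hand":60},
  {"x":25,"y":39,"z":0,"roll":0,"hand":60},
])

```text
time: 6.65
position: [0.4696, -0.1762, 0.2749]
tool_rot: [0.003, 3.14, 0.001]
ft_force: [0.4, 0.5, -0.7]
grip_width: 0.687
grip_force: 0.0
```

Call:
send_rows([
  {"x":24,"y":39,"z":0,"roll":0,"hand":60},
  {"x":24,"y":39,"z":0,"roll":0,"hand":60},
  {"x":24,"y":39,"z":0,"roll":0,"hand":60},
  {"x":24,"y":39,"z":0,"roll":0,"hand":60},
  {"x":24,"y":39,"z":0,"roll":0,"hand":60},
  {"x":0,"y":0,"z":0,"roll":0,"hand":60},
  {"x":0,"y":0,"z":0,"roll":0,"hand":60},
])

```text
time: 7.35
position: [0.5891, 0.0188, 0.2734]
tool_rot: [0.003, -3.14, 0.002]
ft_force: [-0.2, -1.1, 0.2]
grip_width: 0.692
grip_force: 0.0
```

Run:
```python
from h import *
a=get_image("top");b=get_image("side");cv2.imwrite("pics/top2.png",a)
C=np.zeros((600,800,3),np.uint8)
C[:560,:430]=cv2.resize(b[90:370,150:365],None,fx=2,fy=2)
C[:300,430:790]=cv2.resize(a[200:300,280:400],None,fx=3,fy=3)
C[300:600,430:790]=cv2.resize(a[140:240,190:310],None,fx=3,fy=3)
cv2.imwrite("pics/c2.png",C)
```

```text
(no output)
```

View pics/c2.png

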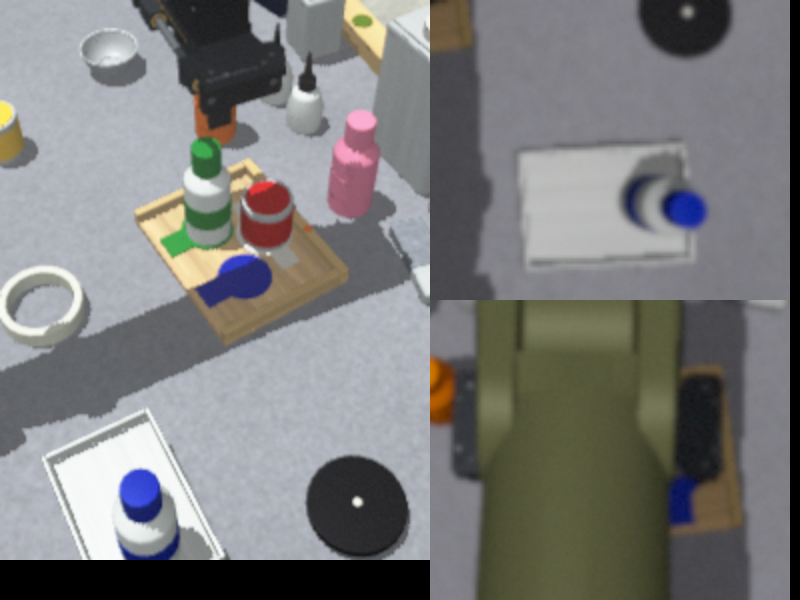

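Blue stands in the tray at (665,205) in the inset, and the red can and green bottle haven't moved. The blue disc is now visible at side px (272,228). Green is next.

Call:
send_rows([
  {"x":0,"y":0,"z":-40,"roll":0,"hand":60},
  {"x":0,"y":0,"z":-35,"roll":0,"hand":60},
  {"x":0,"y":0,"z":-20,"roll":0,"hand":60},
  {"x":0,"y":0,"z":0,"roll":0,"hand":60},
  {"x":0,"y":0,"z":0,"roll":0,"hand":20},
  {"x":0,"y":0,"z":0,"roll":0,"hand":20},
  {"x":0,"y":0,"z":0,"roll":0,"hand":20},
  {"x":0,"y":0,"z":0,"roll":0,"hand":20},
  {"x":0,"y":0,"z":0,"roll":0,"hand":20},
  {"x":0,"y":0,"z":0,"roll":0,"hand":20},
])

```text
time: 8.45
position: [0.5895, 0.0175, 0.1802]
tool_rot: [0.001, 3.14, 0.0]
ft_force: [-0.4, -0.5, 3.7]
grip_width: 0.359
grip_force: 25.0
```

Call:
send_rows([
  {"x":0,"y":0,"z":0,"roll":0,"hand":20},
  {"x":0,"y":0,"z":5,"roll":0,"hand":20},
  {"x":0,"y":0,"z":5,"roll":0,"hand":20},
  {"x":0,"y":0,"z":20,"roll":0,"hand":20},
  {"x":0,"y":0,"z":20,"roll":0,"hand":20},
])

```text
time: 8.95
position: [0.5881, 0.0179, 0.2287]
tool_rot: [-0.001, -3.139, 0.001]
ft_force: [1.0, -0.0, -2.4]
grip_width: 0.365
grip_force: 25.0
```

Call:
send_rows([
  {"x":-20,"y":-22,"z":0,"roll":0,"hand":20},
  {"x":-30,"y":-34,"z":0,"roll":0,"hand":20},
  {"x":-32,"y":-37,"z":0,"roll":0,"hand":20},
  {"x":-32,"y":-37,"z":0,"roll":0,"hand":20},
  {"x":-32,"y":-37,"z":0,"roll":0,"hand":20},
  {"x":-30,"y":-36,"z":0,"roll":0,"hand":20},
  {"x":-20,"y":-28,"z":0,"roll":0,"hand":20},
  {"x":0,"y":0,"z":0,"roll":0,"hand":20},
  {"x":0,"y":0,"z":0,"roll":0,"hand":20},
  {"x":0,"y":0,"z":-20,"roll":0,"hand":20},
])

```text
time: 9.95
position: [0.3953, -0.213, 0.2111]
tool_rot: [-0.001, 3.136, -0.001]
ft_force: [-0.1, 0.9, -2.1]
grip_width: 0.361
grip_force: 25.0
```

Call:
send_rows([
  {"x":0,"y":0,"z":-20,"roll":0,"hand":20},
  {"x":0,"y":0,"z":-8,"roll":0,"hand":20},
  {"x":0,"y":0,"z":-4,"roll":0,"hand":20},
  {"x":0,"y":0,"z":-2,"roll":0,"hand":20},
  {"x":0,"y":0,"z":-1,"roll":0,"hand":20},
  {"x":0,"y":0,"z":0,"roll":0,"hand":20},
])

```text
time: 10.55
position: [0.3942, -0.213, 0.1763]
tool_rot: [-0.0, 3.14, 0.002]
ft_force: [-2.7, 2.0, 7.5]
grip_width: 0.359
grip_force: 25.0
```

Call:
send_rows([
  {"x":0,"y":0,"z":1,"roll":0,"hand":60},
  {"x":0,"y":0,"z":0,"roll":0,"hand":60},
  {"x":0,"y":0,"z":0,"roll":0,"hand":60},
  {"x":0,"y":0,"z":0,"roll":0,"hand":60},
  {"x":0,"y":0,"z":25,"roll":0,"hand":60},
  {"x":0,"y":0,"z":37,"roll":0,"hand":60},
  {"x":0,"y":0,"z":37,"roll":0,"hand":87},
])

```text
time: 11.25
position: [0.3925, -0.2133, 0.2751]
tool_rot: [-0.001, -3.141, -0.0]
ft_force: [1.0, 0.4, -0.1]
grip_width: 0.721
grip_force: 0.0
```

Run:
```python
from h import *
a=get_image("top");b=get_image("side");cv2.imwrite("pics/top3.png",a);cv2.imwrite("pics/side3.png",b)
C=np.zeros((600,800,3),np.uint8)
C[:480,:560]=cv2.resize(a[158:226,216:296],(560,480),interpolation=cv2.INTER_CUBIC)[:, :560]
C[:300,560:800]=cv2.resize(b[230:380,160:280],None,fx=2,fy=2)
cv2.imwrite("pics/c3.png",C)
# colour centroids of discs: fit circle via top pixels
hsv=cv2.cvtColor(a,cv2.COLOR_BGR2HSV)
for n,lo,hi in(("g",(50,120,40),(75,255,255)),("b",(110,150,40),(130,255,255)),("r",(0,150,60),(6,255,255)),("y",(24,150,80),(34,255,255))):
    m=cv2.inRange(hsv,lo,hi);k,l,st,ce=cv2.connectedComponentsWithStats(m)
    print(n,[(st[i].tolist(),ce[i].round(1).tolist()) for i in range(1,k) if st[i][4]>20])
```

```text
g [([234, 190, 19, 28, 360], [243.7, 202.5]), ([335, 269, 4, 8, 27], [336.5, 272.1])]
b [([377, 78, 42, 41, 1219], [398.1, 97.5]), ([262, 188, 18, 26, 320], [270.8, 199.1])]
r [([248, 169, 16, 15, 142], [255.2, 175.9])]
y [([19, 79, 5, 6, 22], [21.0, 81.5]), ([68, 79, 7, 8, 27], [70.0, 82.7]), ([267, 81, 5, 10, 40], [268.7, 85.4]), ([483, 86, 6, 6, 30], [485.4, 88.6]), ([149, 255, 16, 16, 208], [156.3, 262.5])]
```

View pics/c3.png

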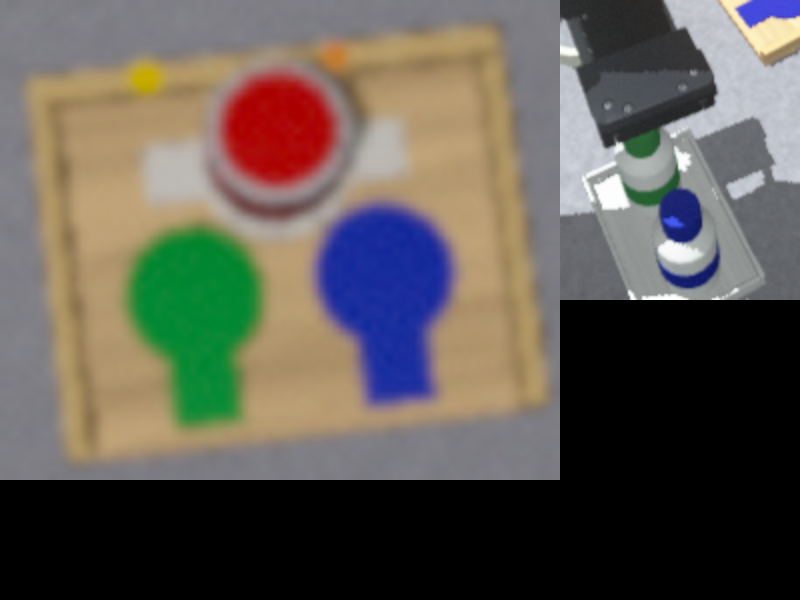

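Run:
```python
from h import *
X=np.array([np.cos(np.radians(7.4)),np.sin(np.radians(7.4))])
for n in("top","side"):
    hsv=cv2.cvtColor(cv2.imread(f"pics/{n}3.png"),cv2.COLOR_BGR2HSV);o={}
    for c,lo,hi in(("g",(50,120,30),(75,255,255)),("b",(110,140,30),(130,255,255))):
        m=cv2.inRange(hsv,lo,hi);k,l,st,ce=cv2.connectedComponentsWithStats(m)
        for i in range(1,k):
            if st[i][4]>100:
                p=ray(n,*ce[i],.008)[:2]*1000
                if abs(p[0]-595)<50 and abs(p[1]+20)<80:o[c]=p+9.1*X;print(n,c,st[i].tolist(),o[c])
    if len(o)==2:print("white",(o["g"]+o["b"])/2+52*X,np.linalg.norm(o["g"]-o["b"]),np.degrees(np.arctan2(*(o["g"]-o["b"])[::-1]))-90)
hsv=cv2.cvtColor(cv2.imread("pics/side3.png"),cv2.COLOR_BGR2HSV)
m=cv2.inRange(hsv,(0,150,150),(6,255,255))|cv2.inRange(hsv,(176,150,150),(180,255,255));k,l,st,ce=cv2.connectedComponentsWithStats(m)
print([(st[i].tolist(),ray("side",*ce[i],.068)[:2]*1000) for i in range(1,k) if st[i][4]>60])
print("disc top",ray("top",243.4,199.3,.008),ray("top",270.4,196,.008),"red top",ray("top",255.2,175.9,.068))
for u,v,s in((253,146,"pink"),(194,176,"orange")):print(s,ray("top",u,v,0))
```

```text
top g [234, 190, 19, 28, 360] [588.86405729  16.06146942]
top b [262, 188, 18, 26, 328] [599.86475536 -63.10807191]
white [645.93130677 -16.82593022] 79.9301672230467 7.910661931451401
side g [231, 195, 35, 23, 486] [587.25120754  19.13517707]
side b [249, 218, 37, 25, 559] [597.60127277 -60.52886123]
white [643.9931406  -13.99947106] 80.33357236548191 7.402484777843711
[([273, 181, 22, 16, 268], array([646.23714382, -14.46732849]))]
disc top [0.58917964 0.01591418 0.008     ] [ 0.60004018 -0.0630828   0.008     ] red top [ 0.64783939 -0.01646422  0.068     ]
pink [ 0.752143   -0.01047791  0.        ]
orange [0.65787402 0.16375746 0.        ]
```

Both bottles are in the tray and red hasn't moved. Refined positions: white (645,-16), green (588,17), blue (599,-62), red can (647,-16). Next I fetch red.

Call:
send_rows([
  {"x":30,"y":23,"z":0,"roll":0,"hand":87},
  {"x":38,"y":30,"z":0,"roll":0,"hand":87},
  {"x":38,"y":30,"z":0,"roll":0,"hand":87},
  {"x":38,"y":30,"z":0,"roll":0,"hand":87},
  {"x":38,"y":30,"z":0,"roll":0,"hand":87},
  {"x":38,"y":30,"z":0,"roll":0,"hand":87},
  {"x":34,"y":25,"z":0,"roll":0,"hand":87},
  {"x":0,"y":0,"z":-45,"roll":0,"hand":87},
  {"x":0,"y":0,"z":-45,"roll":0,"hand":87},
  {"x":0,"y":0,"z":0,"roll":0,"hand":87},
])

```text
time: 12.35
position: [0.6426, -0.0147, 0.1763]
tool_rot: [-0.0, -3.127, 0.002]
ft_force: [-0.7, 0.4, -1.6]
grip_width: 1.002
grip_force: 0.0
```

Call:
send_rows([
  {"x":0,"y":0,"z":-25,"roll":0,"hand":87},
  {"x":0,"y":0,"z":-25,"roll":0,"hand":87},
  {"x":0,"y":0,"z":-25,"roll":0,"hand":87},
  {"x":0,"y":0,"z":-10,"roll":0,"hand":87},
  {"x":0,"y":0,"z":0,"roll":0,"hand":87},
  {"x":0,"y":0,"z":0,"roll":0,"hand":40},
  {"x":0,"y":0,"z":0,"roll":0,"hand":40},
  {"x":0,"y":0,"z":0,"roll":0,"hand":40},
  {"x":0,"y":0,"z":0,"roll":0,"hand":40},
  {"x":0,"y":0,"z":0,"roll":0,"hand":40},
], force=30)

```text
time: 13.35
position: [0.6473, -0.015, 0.1]
tool_rot: [0.001, 3.141, 0.001]
ft_force: [-0.3, 0.8, 2.0]
grip_width: 0.659
grip_force: 30.0
```

Call:
send_rows([
  {"x":0,"y":0,"z":0,"roll":0,"hand":40},
  {"x":0,"y":0,"z":5,"roll":0,"hand":40},
  {"x":0,"y":0,"z":5,"roll":0,"hand":40},
])

```text
time: 13.65
position: [0.6461, -0.0155, 0.1085]
tool_rot: [-0.001, -3.139, 0.001]
ft_force: [-0.5, 0.5, -4.4]
grip_width: 0.66
grip_force: 30.2
```

Call:
send_rows([
  {"x":0,"y":0,"z":30,"roll":0,"hand":40},
  {"x":0,"y":0,"z":30,"roll":0,"hand":40},
  {"x":-5,"y":-25,"z":0,"roll":0,"hand":40},
  {"x":-9,"y":-42,"z":0,"roll":0,"hand":40},
  {"x":-9,"y":-43,"z":0,"roll":0,"hand":40},
  {"x":-9,"y":-43,"z":0,"roll":0,"hand":40},
  {"x":-9,"y":-43,"z":0,"roll":0,"hand":40},
  {"x":-9,"y":-43,"z":0,"roll":0,"hand":40},
  {"x":-9,"y":-42,"z":0,"roll":0,"hand":40},
  {"x":-8.6,"y":-39.7,"z":0,"roll":0,"hand":40},
])

```text
time: 14.65
position: [0.5782, -0.338, 0.169]
tool_rot: [-0.002, -3.141, -0.0]
ft_force: [0.6, -0.9, -3.6]
grip_width: 0.66
grip_force: 30.2
```

Call:
send_rows([
  {"x":0,"y":0,"z":0,"roll":0,"hand":40},
  {"x":0,"y":0,"z":0,"roll":0,"hand":40},
  {"x":0,"y":0,"z":-20,"roll":0,"hand":40},
  {"x":0,"y":0,"z":-20,"roll":0,"hand":40},
  {"x":0,"y":0,"z":-10,"roll":0,"hand":40},
  {"x":0,"y":0,"z":-5,"roll":0,"hand":40},
  {"x":0,"y":0,"z":-2,"roll":0,"hand":40},
  {"x":0,"y":0,"z":-1,"roll":0,"hand":40},
  {"x":0,"y":0,"z":0,"roll":0,"hand":40},
])

```text
time: 15.55
position: [0.5799, -0.3362, 0.1122]
tool_rot: [0.0, 3.14, -0.001]
ft_force: [0.7, 0.6, -3.9]
grip_width: 0.66
grip_force: 30.2
```

Call:
send_rows([
  {"x":0,"y":0,"z":-1,"roll":0,"hand":40},
  {"x":0,"y":0,"z":0,"roll":0,"hand":40},
  {"x":0,"y":0,"z":-1,"roll":0,"hand":40},
  {"x":0,"y":0,"z":0,"roll":0,"hand":40},
])

```text
time: 15.95
position: [0.58, -0.3364, 0.1119]
tool_rot: [0.001, 3.139, 0.0]
ft_force: [-3.8, 3.1, 10.0]
grip_width: 0.657
grip_force: 30.0
```

Call:
send_rows([
  {"x":0,"y":0,"z":2,"roll":0,"hand":87},
  {"x":0,"y":0,"z":0,"roll":0,"hand":87},
  {"x":0,"y":0,"z":0,"roll":0,"hand":87},
  {"x":0,"y":0,"z":0,"roll":0,"hand":87},
  {"x":0,"y":0,"z":20,"roll":0,"hand":87},
  {"x":0,"y":0,"z":40,"roll":0,"hand":87},
  {"x":0,"y":0,"z":40,"roll":0,"hand":87},
  {"x":-11.5,"y":43,"z":0,"roll":0,"hand":87},
  {"x":-13,"y":45,"z":0,"roll":0,"hand":87},
  {"x":-13,"y":45,"z":0,"roll":0,"hand":87},
])

```text
time: 16.95
position: [0.5414, -0.2019, 0.2113]
tool_rot: [0.002, 3.141, -0.0]
ft_force: [0.6, 1.0, -0.2]
grip_width: 0.998
grip_force: 0.0
```

Call:
send_rows([
  {"x":-13,"y":46,"z":0,"roll":0,"hand":87},
  {"x":-13,"y":46,"z":0,"roll":0,"hand":87},
  {"x":-13,"y":46,"z":0,"roll":0,"hand":87},
  {"x":-13,"y":46,"z":0,"roll":0,"hand":87},
  {"x":-13,"y":46,"z":0,"roll":0,"hand":87},
  {"x":-13,"y":46,"z":0,"roll":0,"hand":87},
  {"x":-13,"y":46,"z":0,"roll":0,"hand":87},
  {"x":-14,"y":45,"z":0,"roll":0,"hand":87},
  {"x":-14,"y":44,"z":0,"roll":0,"hand":87},
  {"x":-15,"y":44,"z":0,"roll":0,"hand":87},
])

```text
time: 17.95
position: [0.4072, 0.2536, 0.2114]
tool_rot: [0.001, 3.141, 0.001]
ft_force: [0.7, -0.1, 1.2]
grip_width: 1.004
grip_force: 0.0
```

Call:
send_rows([
  {"x":0,"y":0,"z":0,"roll":0,"hand":87},
  {"x":0,"y":0,"z":0,"roll":0,"hand":87},
])

```text
time: 18.15
position: [0.4075, 0.2527, 0.2111]
tool_rot: [-0.004, 3.142, -0.001]
ft_force: [-0.0, -0.2, -0.6]
grip_width: 0.999
grip_force: 0.0
```

Run:
```python
from h import *
a=get_image("top");b=get_image("side");cv2.imwrite("pics/top4.png",a);cv2.imwrite("pics/side4.png",b)
C=np.zeros((600,800,3),np.uint8)
C[:600,:430]=cv2.resize(b[84:384,150:365],None,fx=2,fy=2)
C[:246,430:800]=cv2.resize(a[170:252,300:423],(370,246))
C[250:550,430:790]=cv2.resize(b[60:160,100:220],None,fx=3,fy=3)
cv2.imwrite("pics/c4.png",C)
for n in("top","side"):
    hsv=cv2.cvtColor(cv2.imread(f"pics/{n}4.png"),cv2.COLOR_BGR2HSV)
    m=cv2.inRange(hsv,(0,150,150 if n=="side" else 60),(6,255,255))|cv2.inRange(hsv,(176,150,150),(180,255,255));k,l,st,ce=cv2.connectedComponentsWithStats(m)
    print(n,[(st[i].tolist(),ray(n,*ce[i],.08)[:2]*1000) for i in range(1,k) if st[i][4]>60])
```

```text
top [([365, 193, 16, 16, 201], array([ 580.83267012, -338.18460143]))]
side [([319, 314, 28, 27, 602], array([ 578.75799807, -336.08780821]))]
```

View pics/c4.png

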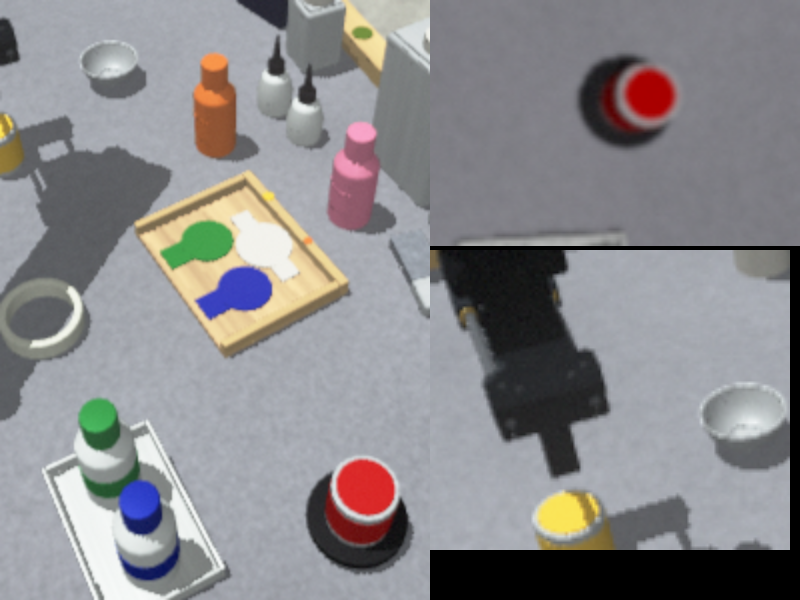

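Red is centred on the turntable, and both bottles stand in the tray. The white spot is clear at side-crop (265,245). I measure it while fetching yellow.

Run:
```python
from h import *
for n in("top","side"):
    hsv=cv2.cvtColor(cv2.imread(f"pics/{n}4.png"),cv2.COLOR_BGR2HSV)
    c=proj(n,[.645,-.016,.008]).astype(int);M=np.zeros(hsv.shape[:2],np.uint8);cv2.circle(M,tuple(int(i) for i in c),30 if n=="side" else 24,255,-1)
    m=cv2.inRange(hsv,(0,0,130),(180,40,255))&M;k,l,st,ce=cv2.connectedComponentsWithStats(m)
    print(n,[(st[i].tolist(),ray(n,*ce[i],.008)[:2]*1000) for i in range(1,k) if st[i][4]>30])
```

```text
top [([236, 156, 34, 10, 187], array([704.54372191,  -7.00628491])), ([237, 170, 37, 22, 504], array([645.67656428, -17.31265698]))]
side [([282, 176, 31, 34, 325], array([704.78095223,  11.78665683])), ([265, 189, 35, 36, 675], array([644.19621573, -14.67163   ]))]
```

Call:
send_rows([
  {"x":0,"y":0,"z":-40,"roll":0,"hand":87},
  {"x":0,"y":0,"z":-30,"roll":0,"hand":87},
  {"x":0,"y":0,"z":-30,"roll":0,"hand":87},
  {"x":0,"y":0,"z":-20,"roll":0,"hand":87},
  {"x":0,"y":0,"z":0,"roll":0,"hand":87},
  {"x":0,"y":0,"z":0,"roll":0,"hand":40},
  {"x":0,"y":0,"z":0,"roll":0,"hand":40},
  {"x":0,"y":0,"z":0,"roll":0,"hand":40},
  {"x":0,"y":0,"z":0,"roll":0,"hand":40},
  {"x":0,"y":0,"z":0,"roll":0,"hand":40},
])

```text
time: 19.25
position: [0.4083, 0.252, 0.0921]
tool_rot: [0.001, 3.14, 0.001]
ft_force: [0.1, -2.2, 3.0]
grip_width: 0.661
grip_force: 30.1
```

Call:
send_rows([
  {"x":0,"y":0,"z":0,"roll":0,"hand":40},
  {"x":0,"y":0,"z":5,"roll":0,"hand":40},
  {"x":0,"y":0,"z":5,"roll":0,"hand":40},
  {"x":0,"y":0,"z":30,"roll":0,"hand":40},
  {"x":0,"y":0,"z":40,"roll":0,"hand":40},
])

```text
time: 19.75
position: [0.406, 0.2509, 0.1699]
tool_rot: [-0.001, -3.137, 0.006]
ft_force: [0.6, 0.7, -3.7]
grip_width: 0.664
grip_force: 30.1
```

Call:
send_rows([
  {"x":0,"y":0,"z":0,"roll":0,"hand":40},
  {"x":20,"y":-23,"z":0,"roll":0,"hand":40},
  {"x":31,"y":-35,"z":0,"roll":0,"hand":40},
  {"x":32,"y":-36,"z":0,"roll":0,"hand":40},
  {"x":32,"y":-36,"z":0,"roll":0,"hand":40},
  {"x":32,"y":-36,"z":0,"roll":0,"hand":40},
  {"x":32,"y":-36,"z":0,"roll":0,"hand":40},
  {"x":32,"y":-36,"z":0,"roll":0,"hand":40},
  {"x":26,"y":-29.5,"z":0,"roll":0,"hand":40},
  {"x":0,"y":0,"z":0,"roll":0,"hand":40},
])

```text
time: 20.75
position: [0.6467, -0.0231, 0.1699]
tool_rot: [0.014, 3.141, -0.009]
ft_force: [-0.7, -0.7, -4.2]
grip_width: 0.661
grip_force: 30.1
```

Call:
send_rows([
  {"x":0,"y":0,"z":0,"roll":0,"hand":40},
  {"x":0,"y":0,"z":-20,"roll":0,"hand":40},
  {"x":0,"y":0,"z":-20,"roll":0,"hand":40},
  {"x":0,"y":0,"z":-20,"roll":0,"hand":40},
  {"x":0,"y":0,"z":-5,"roll":0,"hand":40},
  {"x":0,"y":0,"z":-3,"roll":0,"hand":40},
  {"x":0,"y":0,"z":-2,"roll":0,"hand":40},
  {"x":0,"y":0,"z":-1,"roll":0,"hand":40},
  {"x":0,"y":0,"z":0,"roll":0,"hand":40},
])

```text
time: 21.65
position: [0.6453, -0.0154, 0.1011]
tool_rot: [0.001, 3.14, 0.0]
ft_force: [-0.8, -0.3, -3.7]
grip_width: 0.66
grip_force: 30.1
```

Call:
send_rows([
  {"x":0,"y":0,"z":-1,"roll":0,"hand":40},
  {"x":0,"y":0,"z":0,"roll":0,"hand":40},
  {"x":0,"y":0,"z":-0.5,"roll":0,"hand":40},
  {"x":0,"y":0,"z":0,"roll":0,"hand":40},
])

```text
time: 22.05
position: [0.6454, -0.0156, 0.1002]
tool_rot: [0.001, 3.14, 0.001]
ft_force: [-2.4, 0.8, 6.5]
grip_width: 0.656
grip_force: 30.1
```

Call:
send_rows([
  {"x":0,"y":0,"z":2,"roll":0,"hand":87},
  {"x":0,"y":0,"z":0,"roll":0,"hand":87},
  {"x":0,"y":0,"z":0,"roll":0,"hand":87},
  {"x":0,"y":0,"z":0,"roll":0,"hand":87},
  {"x":0,"y":0,"z":20,"roll":0,"hand":87},
  {"x":0,"y":0,"z":40,"roll":0,"hand":87},
  {"x":0,"y":0,"z":40,"roll":0,"hand":87},
  {"x":0,"y":0,"z":40,"roll":0,"hand":87},
  {"x":0,"y":0,"z":40,"roll":0,"hand":60},
  {"x":-36,"y":-28,"z":0,"roll":0,"hand":60},
])

```text
time: 23.05
position: [0.6145, -0.0388, 0.2871]
tool_rot: [-0.012, 3.128, 0.003]
ft_force: [0.4, -0.1, 0.1]
grip_width: 0.892
grip_force: 0.0
```

Call:
send_rows([
  {"x":-36,"y":-28,"z":0,"roll":0,"hand":60},
  {"x":-36,"y":-28,"z":0,"roll":0,"hand":60},
  {"x":-36,"y":-28,"z":0,"roll":0,"hand":60},
  {"x":-36,"y":-28,"z":0,"roll":0,"hand":60},
  {"x":-36,"y":-28,"z":0,"roll":0,"hand":60},
  {"x":-36,"y":-30,"z":0,"roll":0,"hand":60},
  {"x":0,"y":0,"z":0,"roll":0,"hand":60},
  {"x":0,"y":0,"z":0,"roll":0,"hand":60},
])

```text
time: 23.85
position: [0.3924, -0.2142, 0.2811]
tool_rot: [0.005, 3.14, 0.002]
ft_force: [0.7, 0.6, -0.0]
grip_width: 0.689
grip_force: 0.0
```

Run:
```python
from h import *
print(get_state()["position"])
for n in("top","side"):
    im=get_image(n);cv2.imwrite(f"pics/{n}5.png",im);hsv=cv2.cvtColor(im,cv2.COLOR_BGR2HSV)
    m=cv2.inRange(hsv,(22,150,80 if n=="top" else 190),(34,255,255));k,l,st,ce=cv2.connectedComponentsWithStats(m)
    print(n,[(st[i].tolist(),(ray(n,*ce[i],.068)[:2]*1000).round(1)) for i in range(1,k) if st[i][4]>100])
```

```text
[ 0.39239221 -0.2141525   0.28112855]
top [([248, 170, 16, 16, 209], array([643.3, -17.4]))]
side [([272, 182, 21, 16, 253], array([641.7, -15.7]))]
```

Yellow is within about 3 mm of the white spot's centre, which is fine. Green goes back next.

Call:
send_rows([
  {"x":0,"y":0,"z":-45,"roll":0,"hand":60},
  {"x":0,"y":0,"z":-40,"roll":0,"hand":60},
  {"x":0,"y":0,"z":-17.5,"roll":0,"hand":60},
  {"x":0,"y":0,"z":0,"roll":0,"hand":60},
  {"x":0,"y":0,"z":0,"roll":0,"hand":20},
  {"x":0,"y":0,"z":0,"roll":0,"hand":20},
  {"x":0,"y":0,"z":0,"roll":0,"hand":20},
  {"x":0,"y":0,"z":0,"roll":0,"hand":20},
  {"x":0,"y":0,"z":0,"roll":0,"hand":20},
  {"x":0,"y":0,"z":0,"roll":0,"hand":20},
], force=25)

```text
time: 24.95
position: [0.3935, -0.2135, 0.179]
tool_rot: [0.001, 3.14, 0.0]
ft_force: [1.2, 0.3, 5.0]
grip_width: 0.361
grip_force: 25.0
```

Call:
send_rows([
  {"x":0,"y":0,"z":0,"roll":0,"hand":20},
  {"x":0,"y":0,"z":5,"roll":0,"hand":20},
  {"x":0,"y":0,"z":5,"roll":0,"hand":20},
  {"x":0,"y":0,"z":25,"roll":0,"hand":20},
  {"x":0,"y":0,"z":25,"roll":0,"hand":20},
])

```text
time: 25.45
position: [0.3919, -0.2134, 0.2382]
tool_rot: [-0.001, -3.139, -0.0]
ft_force: [0.5, 0.0, -2.5]
grip_width: 0.357
grip_force: 25.0
```

Call:
send_rows([
  {"x":0,"y":0,"z":0,"roll":0,"hand":20},
  {"x":20,"y":24,"z":0,"roll":0,"hand":20},
  {"x":30,"y":35,"z":0,"roll":0,"hand":20},
  {"x":32,"y":38,"z":0,"roll":0,"hand":20},
  {"x":32,"y":38,"z":0,"roll":0,"hand":20},
  {"x":32,"y":38,"z":0,"roll":0,"hand":20},
  {"x":29,"y":35,"z":0,"roll":0,"hand":20},
  {"x":20.5,"y":23,"z":0,"roll":0,"hand":20},
  {"x":0,"y":0,"z":0,"roll":0,"hand":20},
  {"x":0,"y":0,"z":0,"roll":0,"hand":20},
])

```text
time: 26.45
position: [0.5878, 0.0177, 0.2363]
tool_rot: [0.001, -3.138, 0.002]
ft_force: [0.3, -0.5, -3.2]
grip_width: 0.359
grip_force: 25.0
```

Call:
send_rows([
  {"x":0,"y":0,"z":-20,"roll":0,"hand":20},
  {"x":0,"y":0,"z":-20,"roll":0,"hand":20},
  {"x":0,"y":0,"z":-8,"roll":0,"hand":20},
  {"x":0,"y":0,"z":-4,"roll":0,"hand":20},
  {"x":0,"y":0,"z":-2,"roll":0,"hand":20},
  {"x":0,"y":0,"z":0,"roll":0,"hand":20},
])

```text
time: 27.05
position: [0.5886, 0.0171, 0.1848]
tool_rot: [0.002, 3.141, 0.0]
ft_force: [0.8, 1.0, -2.4]
grip_width: 0.359
grip_force: 25.0
```

Call:
send_rows([
  {"x":0,"y":0,"z":-1,"roll":0,"hand":20},
  {"x":0,"y":0,"z":0,"roll":0,"hand":20},
  {"x":0,"y":0,"z":-1,"roll":0,"hand":20},
  {"x":0,"y":0,"z":0,"roll":0,"hand":20},
])

```text
time: 27.45
position: [0.5889, 0.0176, 0.1831]
tool_rot: [0.001, 3.14, 0.001]
ft_force: [-0.9, 0.9, 0.5]
grip_width: 0.359
grip_force: 25.0
```

Call:
send_rows([
  {"x":0,"y":0,"z":-0.7,"roll":0,"hand":20},
  {"x":0,"y":0,"z":0,"roll":0,"hand":20},
  {"x":0,"y":0,"z":0.5,"roll":0,"hand":60},
  {"x":0,"y":0,"z":0,"roll":0,"hand":60},
  {"x":0,"y":0,"z":0,"roll":0,"hand":60},
  {"x":0,"y":0,"z":0,"roll":0,"hand":60},
  {"x":0,"y":0,"z":25,"roll":0,"hand":60},
  {"x":0,"y":0,"z":37,"roll":0,"hand":60},
  {"x":0,"y":0,"z":37,"roll":0,"hand":60},
  {"x":-22,"y":-36,"z":0,"roll":0,"hand":60},
])

```text
time: 28.45
position: [0.5705, -0.0131, 0.2863]
tool_rot: [-0.013, 3.131, 0.005]
ft_force: [1.4, -0.7, 0.4]
grip_width: 0.688
grip_force: 0.0
```

Call:
send_rows([
  {"x":-24,"y":-40,"z":0,"roll":0,"hand":60},
  {"x":-24,"y":-40,"z":0,"roll":0,"hand":60},
  {"x":-24,"y":-40,"z":0,"roll":0,"hand":60},
  {"x":-24,"y":-40,"z":0,"roll":0,"hand":60},
  {"x":-24,"y":-40,"z":0,"roll":0,"hand":60},
  {"x":-24,"y":-39,"z":0,"roll":0,"hand":60},
  {"x":-24,"y":-37,"z":0,"roll":0,"hand":60},
  {"x":0,"y":0,"z":0,"roll":0,"hand":60},
  {"x":0,"y":0,"z":0,"roll":0,"hand":60},
])

```text
time: 29.35
position: [0.3977, -0.2953, 0.2811]
tool_rot: [0.006, 3.141, 0.001]
ft_force: [-0.0, -0.2, -0.9]
grip_width: 0.692
grip_force: 0.0
```

Run:
```python
from h import *
a=get_image("top");b=get_image("side");cv2.imwrite("pics/top6.png",a);cv2.imwrite("pics/side6.png",b)
C=np.zeros((600,800,3),np.uint8)
C[:600,:430]=cv2.resize(b[84:384,150:365],None,fx=2,fy=2)
C[:360,430:790]=cv2.resize(a[150:240,210:300],None,fx=4,fy=4)
cv2.imwrite("pics/c6.png",C)
```

```text
(no output)
```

View pics/c6.png

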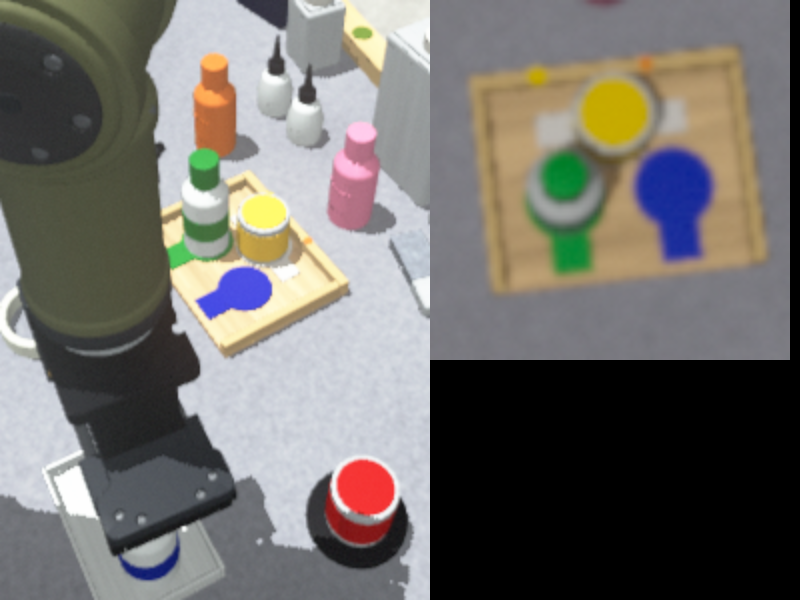

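Green stands on its spot with its tab showing at (572,250), and yellow is on white. The blue bottle is last.

Call:
send_rows([
  {"x":0,"y":0,"z":-45,"roll":0,"hand":60},
  {"x":0,"y":0,"z":-40,"roll":0,"hand":60},
  {"x":0,"y":0,"z":-17.5,"roll":0,"hand":60},
  {"x":0,"y":0,"z":0,"roll":0,"hand":60},
  {"x":0,"y":0,"z":0,"roll":0,"hand":20},
  {"x":0,"y":0,"z":0,"roll":0,"hand":20},
  {"x":0,"y":0,"z":0,"roll":0,"hand":20},
  {"x":0,"y":0,"z":0,"roll":0,"hand":20},
  {"x":0,"y":0,"z":0,"roll":0,"hand":20},
  {"x":0,"y":0,"z":0,"roll":0,"hand":20},
])

```text
time: 30.45
position: [0.3989, -0.2945, 0.1793]
tool_rot: [0.001, 3.14, 0.0]
ft_force: [0.1, 0.7, 4.4]
grip_width: 0.362
grip_force: 25.0
```

Call:
send_rows([
  {"x":0,"y":0,"z":0,"roll":0,"hand":20},
  {"x":0,"y":0,"z":5,"roll":0,"hand":20},
  {"x":0,"y":0,"z":5,"roll":0,"hand":20},
  {"x":0,"y":0,"z":25,"roll":0,"hand":20},
  {"x":0,"y":0,"z":25,"roll":0,"hand":20},
  {"x":0,"y":0,"z":0,"roll":0,"hand":20},
])

```text
time: 31.05
position: [0.3997, -0.2958, 0.2415]
tool_rot: [0.001, 3.136, -0.004]
ft_force: [-0.2, -0.3, -2.1]
grip_width: 0.357
grip_force: 25.0
```

Call:
send_rows([
  {"x":20,"y":24,"z":0,"roll":0,"hand":20},
  {"x":31,"y":35,"z":0,"roll":0,"hand":20},
  {"x":33,"y":37,"z":0,"roll":0,"hand":20},
  {"x":33,"y":37,"z":0,"roll":0,"hand":20},
  {"x":33,"y":37,"z":0,"roll":0,"hand":20},
  {"x":30,"y":36,"z":0,"roll":0,"hand":20},
  {"x":20.5,"y":27,"z":0,"roll":0,"hand":20},
  {"x":0,"y":0,"z":0,"roll":0,"hand":20},
  {"x":0,"y":0,"z":0,"roll":0,"hand":20},
])

```text
time: 31.95
position: [0.5984, -0.0609, 0.2367]
tool_rot: [0.002, -3.138, 0.002]
ft_force: [-0.9, -1.4, -0.9]
grip_width: 0.362
grip_force: 25.0
```

Call:
send_rows([
  {"x":0,"y":0,"z":-20,"roll":0,"hand":20},
  {"x":0,"y":0,"z":-20,"roll":0,"hand":20},
  {"x":0,"y":0,"z":-8,"roll":0,"hand":20},
  {"x":0,"y":0,"z":-4,"roll":0,"hand":20},
  {"x":0,"y":0,"z":-3,"roll":0,"hand":20},
  {"x":0,"y":0,"z":0,"roll":0,"hand":20},
])

```text
time: 32.55
position: [0.599, -0.0619, 0.184]
tool_rot: [0.002, 3.141, 0.0]
ft_force: [-0.1, -0.4, -2.3]
grip_width: 0.359
grip_force: 25.0
```

Call:
send_rows([
  {"x":0,"y":0,"z":-1,"roll":0,"hand":20},
  {"x":0,"y":0,"z":0,"roll":0,"hand":20},
])

```text
time: 32.75
position: [0.5994, -0.0616, 0.1834]
tool_rot: [0.001, 3.14, 0.0]
ft_force: [1.1, -0.7, -0.5]
grip_width: 0.358
grip_force: 25.0
```

Call:
send_rows([
  {"x":0,"y":0,"z":-1,"roll":0,"hand":20},
  {"x":0,"y":0,"z":0,"roll":0,"hand":20},
  {"x":0,"y":0,"z":0.5,"roll":0,"hand":60},
  {"x":0,"y":0,"z":0,"roll":0,"hand":60},
  {"x":0,"y":0,"z":0,"roll":0,"hand":60},
  {"x":0,"y":0,"z":0,"roll":0,"hand":60},
  {"x":0,"y":0,"z":25,"roll":0,"hand":60},
  {"x":0,"y":0,"z":40,"roll":0,"hand":60},
  {"x":0,"y":0,"z":40,"roll":0,"hand":60},
  {"x":-22,"y":-36,"z":0,"roll":0,"hand":60},
])

```text
time: 33.75
position: [0.5817, -0.0921, 0.2927]
tool_rot: [-0.015, 3.13, 0.004]
ft_force: [1.5, -0.4, 0.5]
grip_width: 0.69
grip_force: 0.0
```

Call:
send_rows([
  {"x":-24,"y":-40,"z":0,"roll":0,"hand":60},
  {"x":-24,"y":-40,"z":0,"roll":0,"hand":60},
  {"x":-24,"y":-40,"z":0,"roll":0,"hand":60},
  {"x":-24,"y":-40,"z":0,"roll":0,"hand":60},
  {"x":-24,"y":-40,"z":0,"roll":0,"hand":60},
  {"x":0,"y":0,"z":0,"roll":0,"hand":60},
  {"x":0,"y":0,"z":0,"roll":0,"hand":60},
])

```text
time: 34.45
position: [0.4561, -0.2986, 0.2872]
tool_rot: [0.006, 3.141, 0.001]
ft_force: [0.1, 1.0, -1.4]
grip_width: 0.686
grip_force: 0.0
```

Run:
```python
from h import *
a=get_image("top");b=get_image("side");cv2.imwrite("pics/top7.png",a);cv2.imwrite("pics/side7.png",b)
C=np.zeros((600,800,3),np.uint8)
C[:600,:430]=cv2.resize(b[84:384,150:365],None,fx=2,fy=2)
C[:360,430:790]=cv2.resize(a[150:240,210:300],None,fx=4,fy=4)
cv2.imwrite("pics/c7.png",C)
for n in("top0","top7","side0","side7"):
    hsv=cv2.cvtColor(cv2.imread(f"pics/{n}.png"),cv2.COLOR_BGR2HSV);v=n[:-1]
    for c,lo,hi in(("g",(50,120,30),(75,255,255)),("b",(110,140,30),(130,255,255))):
        m=cv2.inRange(hsv,lo,hi);k,l,st,ce=cv2.connectedComponentsWithStats(m)
        for i in range(1,k):
            p=ray(v,*ce[i],.143 if v=="top" else .126)[:2]*1000
            if st[i][4]>40 and abs(p[0]-595)<30 and abs(p[1]+20)<60:print(n,c,st[i].tolist(),p.round(1))
```

```text
top0 g [239, 188, 11, 11, 101] [588.5  14.2]
top0 b [269, 184, 12, 12, 104] [598.5 -64.9]
top7 g [238, 188, 11, 12, 103] [586.8  15.7]
top7 b [269, 184, 11, 12, 101] [598.3 -62.6]
side0 g [246, 159, 14, 12, 129] [593.4  30.5]
side0 b [266, 183, 15, 16, 161] [601.8 -52.6]
```

View pics/c7.png

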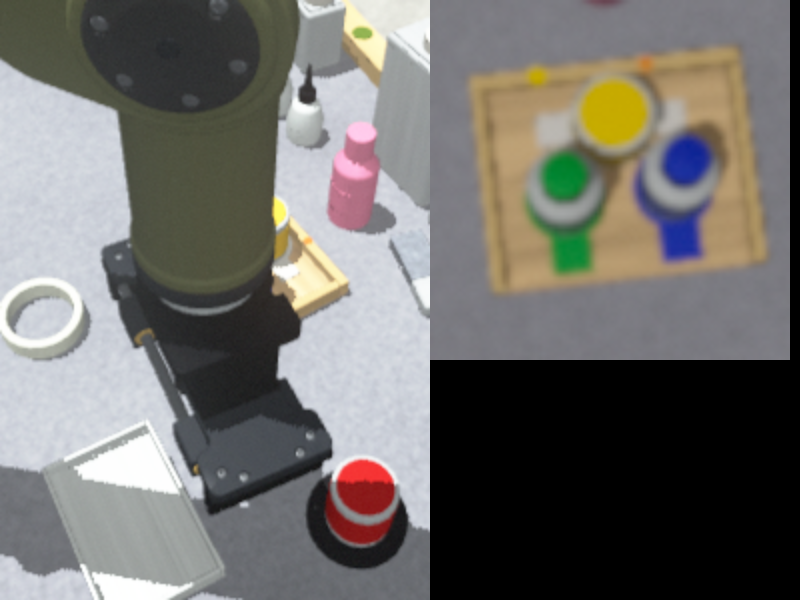

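All four stand upright, and each is within about 3 mm of its target: the bottles are on their spots, yellow is on white, red is on the turntable, and the gripper is clear.

```bash
python3 -c "from bench import close_job;print(close_job())"
```

```text
the job is handed in; nothing more can be done
None
```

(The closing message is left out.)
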